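Shim the rocking run-out gauge

ROBOT

A 6-joint arm with a two-finger parallel gripper is mounted at the origin on the work surface. World frame = base frame: x ahead of the robot, y to its left, z up, the work surface at z = 0. Lengths are in m, angles in rad, forces in N, time in s.
With the tool pointing down it reaches from about 0.35 to 0.975 m from the base axis. Payload 4.9 kg.
Tool frame: the origin (TCP) lies at the very end of the fingers, on their centre line; the grasp point (between the pads) lies 19 mm behind it; x points along the fingers, z is the direction in which the jaws open and shut, and the axes are right-handed (so a half turn about x gives the same grasp; the last joint's range is limited). The gripper opens to 85 mm and grips with 20 to 120 N. Pads are 22 mm wide; open, the fingers measure 114 mm over their backs; the gripper's body (76 mm by 85 mm) begins 54 mm behind the grasp point. The pads swing forward as they close: fully open they stand 13 mm farther back than shut.
Start: joints at [-1.255, 0.053, 1.613, -0, 1.476, -0.119], TCP at [0.263, -0.567, 0.194] pointing down, gripper open.
Joint ranges: [-3.01, 3.01], [-1.01, 2.22], [0.06, 2.58], [-1.02, 4.17], [0.09, 2.62], [-3.14, 3.14]. Speed limits (rad/s): [2.57, 2.57, 3.14, 3.14, 3.14, 3.14].

INTERFACE

Orientations are given as a rotation vector (axis times angle).
In Python, from station import ctrl, imaging gives the robot as it stands. The module is installed in compiled form; this text tells all that it offers.
- The arm moves only by the shell command python3 -m jog 'ROWS' [FORCE]. ROWS is JSON, a list that holds one entry, the list of rows, each a list of 5 numbers: the shift along the tool's x, y, z in m, then the turn about the tool's x in rad, then the closure, from -1 (fully open) to 1 (shut). A call has 1 to 12 rows; each row is the pose to reach, as a shift and turn from the pose measured when the call began, along the tool's axes at that moment; what a row does not reach only later rows make up. A row lasts 1/10 s, in which the tool goes at most 50 mm and 8.59 degrees, less where a joint would pass 70% of its speed; a pose out of reach is approached as far as the arm can. A call with a gripper value outside its range is refused whole. The fingers move at their own pace and stop on an object; FORCE is the grip in N (left out, the last holds). Time passes only in rows, so rows that repeat a pose let the fingers close. It gives the time, the measured TCP pose, the force and the opening at its end, in the units of the state.
- ctrl.get_obs(): the state, without advancing time (a new reading comes with each control period).
- imaging.get_image(name): name is "scene" or "top"; returns a dict with "color" (400x640x3 uint8, red, green, blue), "intrinsics" (3x3 intrinsics, pixels), "R" (3x3) and "t" (3): a world point X has camera coordinates R X + t. Camera axes: x right, y down, z forward; pixel columns grow to the right and rows downward; lengths in m; the calibration is good to about 2 mm. A picture is of the moment at which its call begins. There is no depth.
- ctrl.finish_job(): hands the job in, once; it reports no verdict.
The state is a dict: "t": time; "q": joint angles; "dq": joint speeds; "effort": joint torques, N m; "tool_pos": TCP position; "tool_rot": TCP orientation; "contact_force": force on the tool from outside, world axes, zero at the start; "wrist_torque": the same for the moment, N m; "opening": finger opening in m.
Only numpy, scipy, OpenCV 4.12 (cv2) and the standard library are available. Lean on these libraries where they do the work, as an engineer would, in place of code of your own. Each camera call takes 0.05 s, during which the arm holds its last target.

TASK

The camshaft run-out gauge rocks because its foot at the corner diagonally opposite the gauge column is too short. With the fingertips push the metal wedge along the bench, thin end first, under that short foot until it just bears on the wedge and the rocking stops, without jacking the gauge up or shoving it along the bench; then press down on the corner above that foot to prove that it stands firm, and let go. Do not pick anything up, and leave the other things on the bench where they are.

Things in the scene. Friction and masses are not known exactly. Their poses are not given: they have to be found in the camera images.
- gauge: Camshaft run-out gauge, 3.5 kg, loose on the bench: grey base plate 190 x 180 mm (x, y), its top 46 mm up, with four lugs 40 mm wide sticking out to y = +-140 mm, each on a 20 mm steel ball foot at x = +-75, y = +-120 mm. It carries a camshaft along x (y = 0, up to 110 mm high) and at x = y = 68 mm a 231 mm column with a dial on an arm. Origin: on the bench under the plate's centre.
- short_foot (a point): The lowest point of the short ball foot (20 mm diameter), 9 mm above the bench while the gauge stands level on its other three feet. It is at the gauge's x = -75, y = -120 mm, diagonally opposite the column. Pressing its corner down with more than 6 to 9 N makes the gauge rock by 9 mm there. Axes as the gauge's.
- short_corner_top (a point): The place to press: top face of the flat lug straight above the short foot, 44 mm above the bench, 40 mm wide (gauge x); the lug ends 20 mm further out (gauge -y). Axes as the gauge's.
- wedge: Loose plain aluminium wedge, 180 g, 100 mm long (its x), 56 mm wide (its y). The +x end is thin, 3 mm high; the upright back face at -x is 21 mm high; a flat slope between. Origin: centre of its underside, 50 mm from both ends. It starts outside the short foot, pointing roughly at it. The foot begins to bear on it at about wedge x = +17 mm; 5 mm further lifts the foot 0.9 mm.
- socket: Bystander: upright steel socket, 25 mm in diameter, 30 mm high, beside the wedge. Origin: centre of its underside.
- screwdriver: Bystander: screwdriver lying on the bench along the gauge's -x side, tip pointing to about +y, 200 mm long (its x), 26 mm high; origin under its middle.
- jar: Bystander: white plastic jar with a blue band, 60 mm in diameter, 70 mm high, standing beyond the wedge. Origin: centre of its underside.
- drink_can: Bystander: drink can, 66 mm in diameter, 115 mm high, standing to the left. Origin: centre of its underside.
- tape_roll: Bystander: yellow tape roll, 80 mm in diameter, 35 mm high, lying flat at the far right. Origin: centre of its underside.
Things that resemble listed ones, but are neither listed nor needed, are in the scene too. There is more than one size of the wedge; the one meant has the size given above.

How it is judged:
On the way, in this order (a step that is already met when the one before it is completed fails the run):
1. the wedge is under the short foot and carries it, and the gauge is still level (contact force between wedge and gauge above 0.6 N and angle between gauge's own z axis and vertical below 0.018 rad and y of short_foot in the frame of wedge between -0.022 and 0.022 m and x of short_foot in the frame of wedge between -0.05 and 0.05 m), for 0.2 s.
2. the corner above the short foot is pressed down by the fingers and does not rock (all of step 1 and contact force between the fingers and gauge above 2.5 N and horizontal distance between the grasp point and short_corner_top below 0.06 m), for 0.15 s.
At the end, for the whole second after the job is handed in: The short foot rests on the wedge's slope (over 0.6 N between them), within 22 mm of the wedge's centre line; the gauge is level within 0.018 rad (about 1 degree), has not been shifted more than 15 mm (its short foot no more than 20 mm), and gauge and wedge are at rest (all of step 1 and distance of gauge from where it was at the start of the episode below 0.015 m and distance of short_foot from where it was at the start of the episode below 0.02 m and linear speed of each of gauge, wedge below 0.01 m/s); the robot touches nothing.
It fails at once if the wedge is lifted off the bench (more than 15 mm) (height (world z) of wedge above 0.015 m).
It fails at once if the gauge is lifted or tipped (height (world z) of gauge above 0.02 m or angle between gauge's own z axis and vertical above 0.12 rad).
It fails at once if a bystander is lifted or moved more than 30 mm (distance of any of socket, screwdriver, jar, drink_can, tape_roll from where it was at the start of the episode above 0.03 m).
It also fails if it takes over 58 s, if anything falls off the work surface, if the arm or the gripper's body presses on something with over 40 N, if the wrist force passes 120 N, or if a joint passes its speed limit or range.

## Working session

There is one attempt and no reset: what is moved stays moved. The work goes in short steps, Python scripts to look and compute and a shell command to move; the robot and the scene stay as the last step left them, time stands still between calls to the robot, and variables do not carry over. Pictures are saved under pics/ and viewed, and the job is handed in when it is done.

```bash
mkdir -p pics; ls; python3 - <<'E'
from station import ctrl, imaging
import cv2
o=ctrl.get_obs()
for k in o: print(k,o[k])
for n in ("scene","top"):
    d=imaging.get_image(n)
    cv2.imwrite(f"pics/{n}0.png",d["color"][:,:,::-1])
    print(n,d["intrinsics"],d["R"],d["t"])
E
```

```text
pics
t 0.0
q [-1.25504170e+00  5.33454482e-02  1.61427083e+00  4.17261330e-05
  1.47599456e+00 -1.19012244e-01]
dq [ 5.56328427e-05 -3.42579130e-04 -3.31544267e-04  3.97059813e-04
  5.97550688e-04 -9.97552406e-04]
effort [ 2.42085189e-04 -3.93680799e+01 -3.70175171e+01 -1.46939415e-04
  7.18542491e-03  1.49207196e-06]
tool_pos [ 0.26304057 -0.5661968   0.19258401]
tool_rot [ 0.88454851  1.38563292 -0.88239365]
contact_force [0.07848007 0.00543542 0.22120063]
wrist_torque [-0.01049021 -0.02410814 -0.00496367]
opening 0.08551911654730933
scene [[512.59287288   0.         312.35994203]
 [  0.         512.59287288 199.12756839]
 [  0.           0.           1.        ]] [[-0.79071711  0.61204537  0.01291964]
 [ 0.43991053  0.58275507 -0.68328271]
 [-0.425729   -0.53459984 -0.7300396 ]] [ 0.43672635 -0.2486797   1.57692391]
top [[417.32806979   0.         322.01567711]
 [  0.         417.32806979 200.4124826 ]
 [  0.           0.           1.        ]] [[-0.02000755 -0.99973088  0.0117417 ]
 [-0.98924485  0.01809298 -0.14514569]
 [ 0.14489418 -0.01451943 -0.98934062]] [0.07208912 0.5715934  1.02500248]
```

View pics/scene0.png

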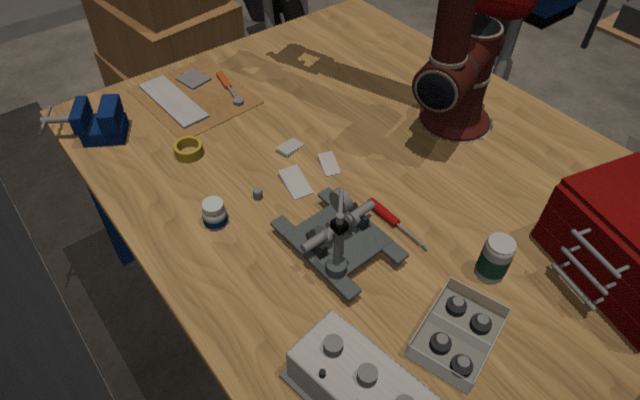

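View pics/top0.png

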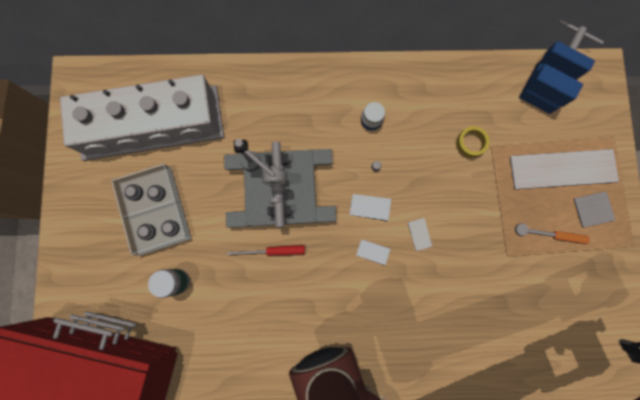

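The top picture shows the gauge around (280,187) with its column at upper left. The short lug is therefore lower right, near (322,213). The largest wedge is near (371,207), with smaller lookalikes at (374,251) and (420,234). Next I'll enlarge and measure.

```bash
cat > h.py <<'E'
from station import ctrl, imaging
import cv2, numpy as np
def unproj(d,u,v,z):
    K,R,t=map(np.array,(d["intrinsics"],d["R"],d["t"]))
    r=R.T@np.linalg.solve(K,[u,v,1]); c=-R.T@t
    return c+r*(z-c[2])/r[2]
def proj(d,X):
    K,R,t=map(np.array,(d["intrinsics"],d["R"],d["t"]))
    p=K@(R@np.array(X)+t); return p[:2]/p[2]
def crop(n,box,s,name,marks=()):
    d=imaging.get_image(n); x0,y0,x1,y1=box
    c=cv2.resize(d["color"][y0:y1,x0:x1,::-1],None,fx=s,fy=s,interpolation=cv2.INTER_CUBIC)
    for X in marks:
        u=((proj(d,X)-[x0,y0]+.5)*s-.5).round().astype(int); cv2.circle(c,tuple(map(int,u)),3,(0,0,255),1)
    cv2.imwrite(f"pics/{name}.png",c); return d
E
python3 - <<'E'
from h import *
crop("top",(215,130,415,270),4,"t1")
crop("scene",(240,120,440,270),4,"s1")
E
```

```text
(no output)
```

View pics/t1.png

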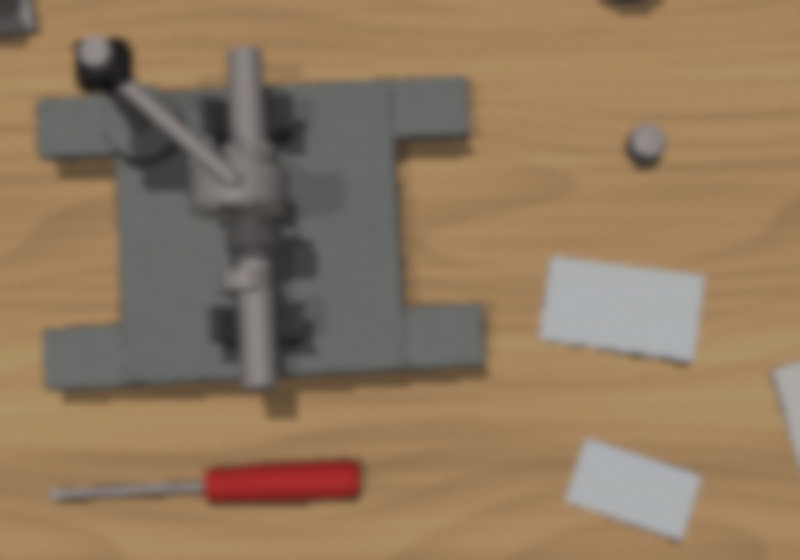

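View pics/s1.png

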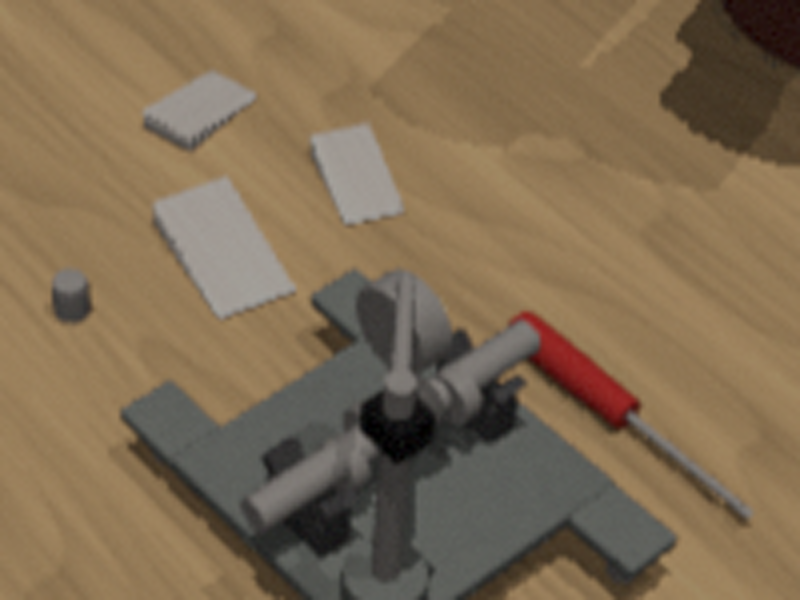

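In crop t1 (4x), the short lug's end corners are at (483,304) and (486,367). The wedge's thin end runs from (551,256) to (541,340), and its back top edge from (704,274) to (691,362). The socket is at (647,140).

```bash
python3 - <<'E'
from h import *
d=imaging.get_image("top"); s=imaging.get_image("scene")
f=lambda x,y,z: unproj(d,(x+.5)/4-.5+215,(y+.5)/4-.5+130,z)
g=lambda x,y,z: unproj(s,(x+.5)/4-.5+240,(y+.5)/4-.5+120,z)
def show(n,p): print(n,p.round(4)[:2])
P={}
for n,a in dict(lugA=(483,304,.044),lugB=(486,367,.044),lugInnerT=(468,77,.044),lugT2=(470,134,.044),lugLT=(38,99,.044),lugL2=(40,158,.044),lugLB=(45,388,.044),lugLB2=(45,330,.044),w_t1=(551,256,.003),w_t2=(541,340,.003),w_b1=(704,274,.021),w_b2=(691,362,.021),sock=(648,138,.03),scr=(204,484,.013)).items():
    P[n]=f(*a); show(n,P[n])
for n,a in dict(w_t1=(224,318,.003),w_t2=(295,292,.003),w_b1=(154,203,.021),w_b2=(229,178,.021),lugB=(356,270,.044),lugA=(313,299,.044)).items():
    show("S "+n,g(*a))
# gauge fit
from scipy.optimize import least_squares
loc={'lugA':(-.055,-.14),'lugB':(-.095,-.14),'lugInnerT':(.095,-.14),'lugT2':(.055,-.14),'lugLT':(.095,.14),'lugL2':(.055,.14),'lugLB':(-.095,.14),'lugLB2':(-.055,.14)}
def res(p,raw=False):
    c,sn=np.cos(p[2]),np.sin(p[2]);R=np.array([[c,-sn],[sn,c]])
    return np.concatenate([R@np.array(l)+p[:2]-P[k][:2] for k,l in loc.items()])
r=least_squares(res,[.7,.1,0]);print(r.x,np.degrees(r.x[2]),(r.fun*1000).round(1))
p=r.x;R=np.array([[np.cos(p[2]),-np.sin(p[2])],[np.sin(p[2]),np.cos(p[2])]])
foot=R@[-.075,-.12]+p[:2];print("foot",foot)
t=(P['w_t1']+P['w_t2'])/2;b=(P['w_b1']+P['w_b2'])/2
ax=(t-b)[:2];print("wedge len",np.linalg.norm(ax),"wid",np.linalg.norm((P['w_t1']-P['w_t2'])[:2]),"yaw",np.degrees(np.arctan2(ax[1],ax[0])),"c",(t+b)[:2]/2)
u=ax/np.linalg.norm(ax);e=foot-(t+b)[:2]/2
print("foot in wedge",e@u,u[0]*e[1]-u[1]*e[0])
E
```

```text
lugA [0.5584 0.0274]
lugB [0.5182 0.0265]
lugInnerT [0.7072 0.0335]
lugT2 [0.6693 0.0331]
lugLT [0.6973 0.3116]
lugL2 [0.6583 0.3098]
lugLB [0.5102 0.3046]
lugLB2 [0.547  0.3051]
w_t1 [ 0.5952 -0.0204]
w_t2 [ 0.5393 -0.0121]
w_b1 [ 0.5786 -0.1184]
w_b2 [ 0.5211 -0.1075]
sock [ 0.668 -0.084]
scr [0.4491 0.2085]
S w_t1 [ 0.5935 -0.0178]
S w_t2 [ 0.5424 -0.0085]
S w_b1 [ 0.578  -0.1177]
S w_b2 [ 0.5231 -0.1071]
S lugB [0.5241 0.0303]
S lugA [0.5617 0.0338]
[0.60823732 0.16895685 0.03717833] 2.1301616023023455 [ 0.  -0.4  0.3 -1.   1.2 -0.9 -0.9 -2.   0.7  0.8 -0.3  1.1 -2.1  0.7
  1.1  1.7]
foot [0.53774952 0.04625204]
wedge len 0.09821988530901128 wid 0.05656882047516851 yaw 79.80919178166943 c [ 0.55855364 -0.06461466]
foot in wedge 0.10543685596315508 0.04009121136977224
```

```bash
cat >> h.py <<'E'
from scipy.spatial.transform import Rotation as Ro
def tool():
    o=ctrl.get_obs(); return o,np.array(o["tool_pos"]),Ro.from_rotvec(o["tool_rot"]).as_matrix()
def rel(X):
    o,p,R=tool(); return (R.T@(np.array(X)-p)).round(4)
def stat():
    o,p,R=tool(); print("t",round(o["t"],2),"p",p.round(4),"y-yaw",np.degrees(np.arctan2(R[1,1],R[0,1])).round(1),"z-yaw",np.degrees(np.arctan2(R[1,2],R[0,2])).round(1),"xz",R[:,0].round(3),"q",np.round(o["q"],2),"F",np.round(o["contact_force"],1))
E
python3 - <<'E'
from h import *
stat()
c=np.array([.5585,-.063])
# target heading 92.1
for d in (100,70,0): pass
print("above side", rel([.66,-.055,.12]))
E
```

```text
t 0.3 p [ 0.2632 -0.5666  0.1934] y-yaw 24.9 z-yaw -65.1 xz [-0.     0.001 -1.   ] q [-1.25  0.05  1.61  0.    1.48 -0.12] F [ 0.2  0.6 -0.2]
above side [ 0.0736  0.5754 -0.2968]
```

```bash
python3 - <<'E'
from h import *
print(rel([.62,-.071,.12]))
E
python3 -m jog '[[[0,0.04,-0.02,0.04,1],[0,0.08,-0.04,0.08,1],[0,0.12,-0.06,0.12,1],[0,0.16,-0.08,0.16,1],[0,0.2,-0.1,0.2,1],[0,0.24,-0.12,0.24,1],[0,0.28,-0.14,0.28,1],[0,0.32,-0.16,0.32,1],[0,0.36,-0.18,0.36,1],[0,0.4,-0.2,0.398,1],[0,0.44,-0.22,0.398,1],[0,0.46,-0.23,0.398,1]]]' 30
python3 - <<'E'
from h import *
stat();print(rel([.62,-.071,.12]))
E
```

```text
[ 0.0736  0.5324 -0.2991]
t: 1.5
tool_pos: [0.5851, -0.1613, 0.1935]
tool_rot: [1.181, 1.228, -1.179]
contact_force: [0.1, -0.5, 0.8]
opening: -0.0003
t 1.5 p [ 0.5851 -0.1613  0.1935] y-yaw 2.3 z-yaw -87.7 xz [ 0.     0.001 -1.   ] q [-0.39  0.01  1.66  0.    1.47  1.14] F [ 0.1 -0.5  0.8]
[ 0.0737  0.0385 -0.0887]
```

```bash

python3 -m jog '[[[0,0.02,-0.045,0,1],[0,0.037,-0.089,0,1],[0.04,0.037,-0.089,0,1],[0.09,0.037,-0.089,0,1],[0.11,0.037,-0.089,0,1],[0.11,0.037,-0.089,0,1]]]'
python3 - <<'E'
from h import *
stat()
crop("top",(315,130,465,245),5,"t2")
crop("scene",(240,100,400,220),5,"s2")
E
```

```text
t: 2.1
tool_pos: [0.6149, -0.0697, 0.0784]
tool_rot: [1.178, 1.237, -1.184]
contact_force: [0.7, 0.1, 0.4]
opening: -0.0004
t 2.1 p [ 0.6149 -0.0697  0.0784] y-yaw 2.3 z-yaw -87.7 xz [-0.009  0.003 -1.   ] q [-0.23  0.14  1.72  0.    1.29  1.3 ] F [0.7 0.1 0.4]
```

View pics/s2.png

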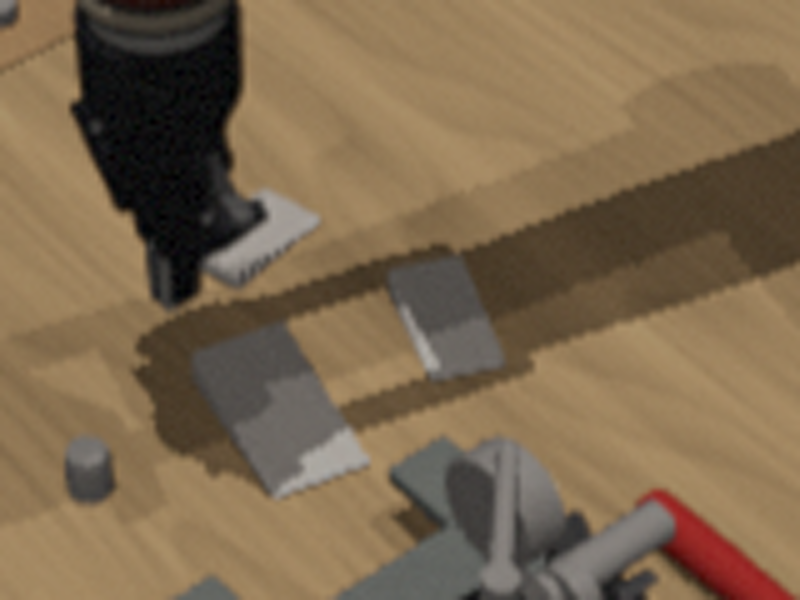

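View pics/t2.png

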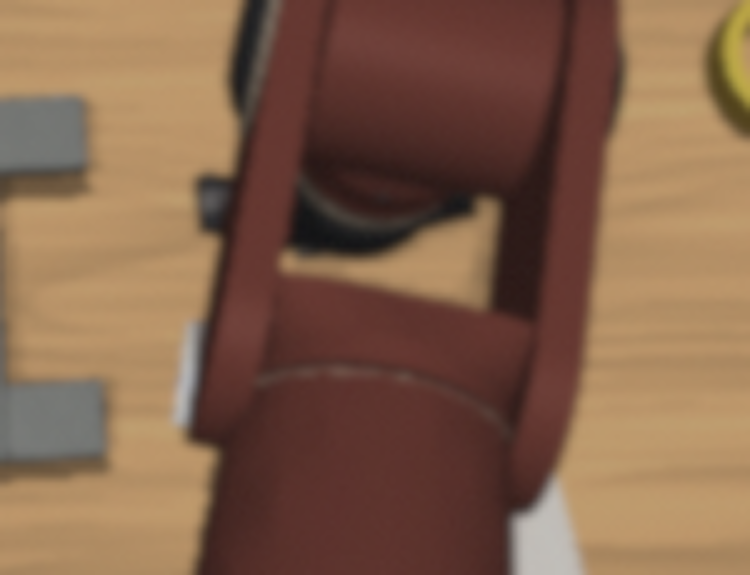

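The scene view (5x) shows the closed fingertips at (170,300), above and behind the wedge, whose thin edge runs from (275,497) to (368,462). The arm blocks the top view. I'll go down beside the wedge's +x side.

```bash

python3 -m jog '[[[0.01,0.006,0,0,1],[0.04,0.007,0.001,0,1],[0.06,0.007,0.001,0,1],[0.071,0.007,0.001,0,1],[0.071,0.007,0.001,0,1],[0.071,0.007,0.001,0,1]]]'
python3 - <<'E'
from h import *
stat();print(rel([.582,-.071,.006]))
crop("scene",(240,100,400,220),5,"s3")
E
```

```text
t: 2.8
tool_pos: [0.6271, -0.0718, 0.0147]
tool_rot: [1.182, 1.226, -1.178]
contact_force: [0.5, -0.2, 0.9]
opening: -0.0001
t 2.8 p [ 0.6271 -0.0718  0.0147] y-yaw 2.3 z-yaw -87.7 xz [ 0.003  0.001 -1.   ] q [-0.23  0.23  1.73  0.    1.18  1.3 ] F [ 0.5 -0.2  0.9]
[ 0.0085 -0.0451 -0.0026]
```

View pics/s3.png

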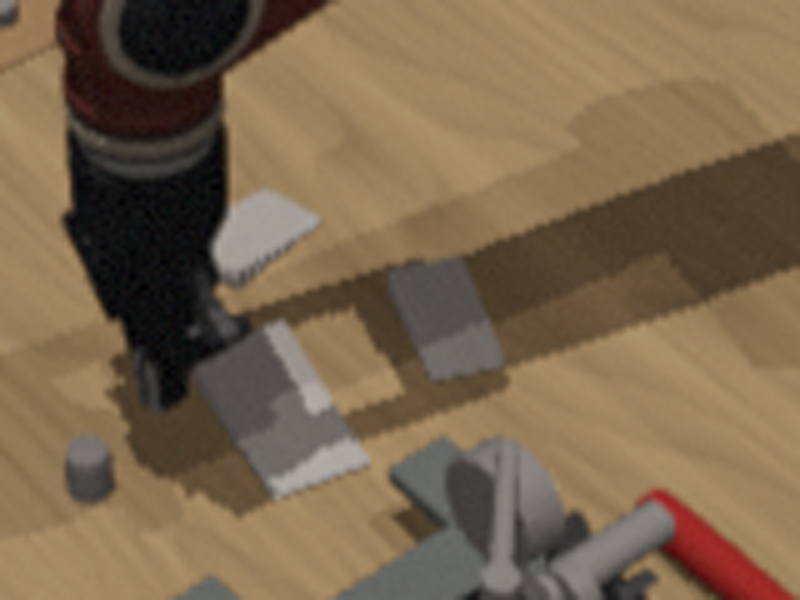

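```bash

python3 -m jog '[[[0.008,0,-0.003,0,1],[0.008,-0.01,-0.003,0,1],[0.008,-0.016,-0.003,0,1],[0.008,-0.022,-0.003,0,1],[0.008,-0.027,-0.003,0,1],[0.008,-0.032,-0.003,0,1],[0.008,-0.036,-0.003,0,1],[0.008,-0.039,-0.003,0,1],[0.008,-0.039,-0.003,0,1]]]'
python3 - <<'E'
from h import *
stat();print(rel([.582,-.071,.006]))
crop("scene",(240,100,400,220),5,"s4",[tool()[1]])
E
```

```text
t: 3.75
tool_pos: [0.5881, -0.0704, 0.007]
tool_rot: [1.182, 1.225, -1.177]
contact_force: [-0.3, -0.1, -0.2]
opening: 0.0
t 3.75 p [ 0.5881 -0.0704  0.007 ] y-yaw 2.3 z-yaw -87.7 xz [ 0.004  0.001 -1.   ] q [-0.25  0.16  1.83  0.    1.15  1.29] F [-0.3 -0.1 -0.2]
[ 0.0009 -0.0061  0.0004]
```

View pics/s4.png

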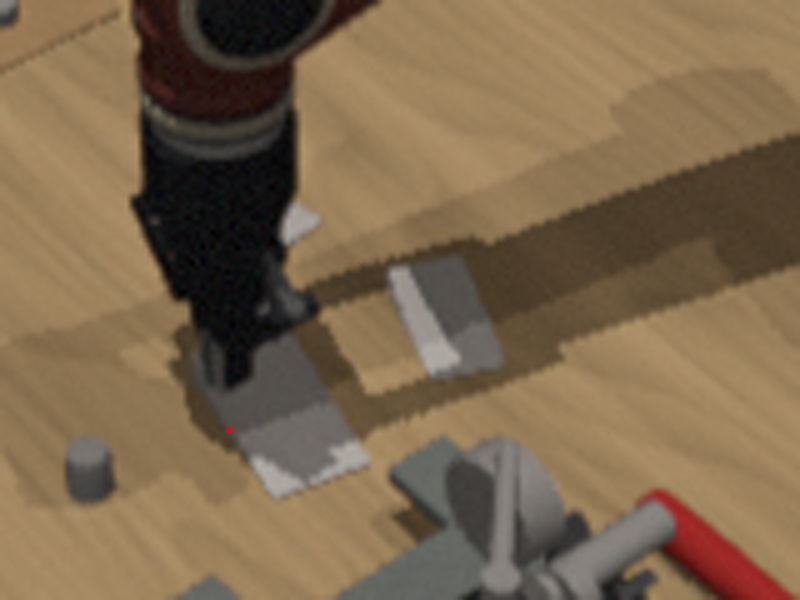

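```bash

python3 - <<'E'
from h import *
o,p,R=tool()
M=[p+R@np.array([-a,sy*.011,sz*.0145]) for a in (0,.02,.04) for sy in (-1,1) for sz in (-1,1)]
crop("scene",(260,150,340,210),10,"s5",M)
crop("scene",(260,150,340,210),10,"s5b")
d=imaging.get_image("scene")
for X in ([.6271,-.0718,.0147],): print((proj(d,X)-[240,100])*5)
E
```

```text
[164.65851237 448.31449897]
```

View pics/s5.png

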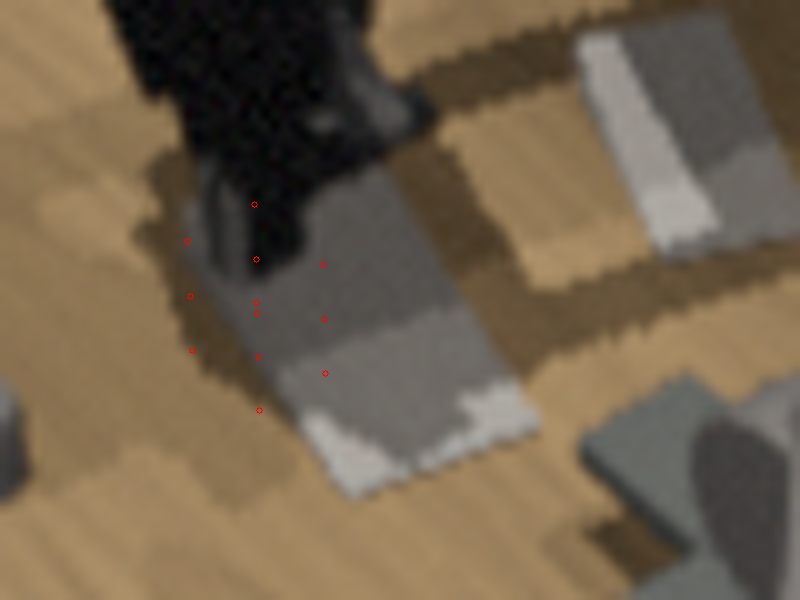

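View pics/s5b.png

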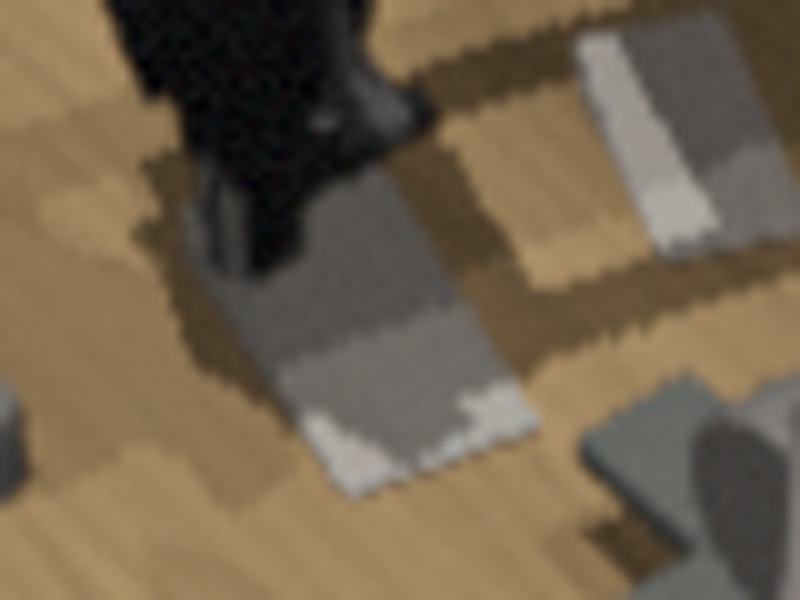

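```bash

python3 - <<'E'
from h import *
o,p,R=tool()
for n in ("scene","top"):
    d=imaging.get_image(n); print(n,"cam",-np.array(d["R"]).T@d["t"],"base",proj(d,[0,0,0]),"tcp",proj(d,p))
    im=d["color"][:,:,::-1].copy()
    for a in np.linspace(0,.2,6):
        u=proj(d,p-R[:,0]*-0 - R[:,0]*a).round().astype(int); cv2.circle(im,tuple(map(int,u)),1,(0,255,255),-1)
    cv2.imwrite(f"pics/full_{n}.png",im)
E
```

```text
scene cam [1.12606606 0.72064629 0.97565602] base [454.32165229 118.29206121] tcp [285.29616323 185.69634001]
top cam [0.41837125 0.07661034 1.09619446] base [351.36664244 433.13579214] tcp [371.44828056 195.49106032]
```

View pics/full_scene.png

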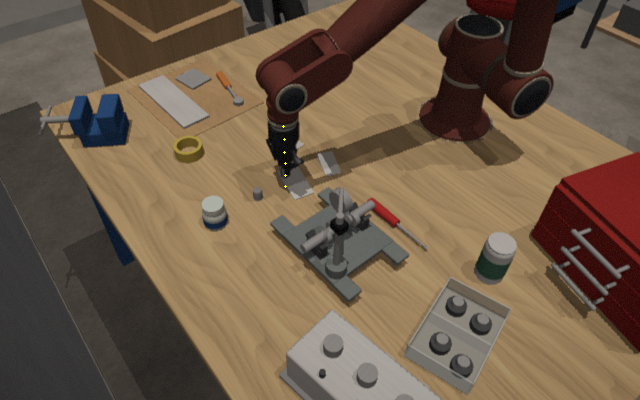

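View pics/full_top.png

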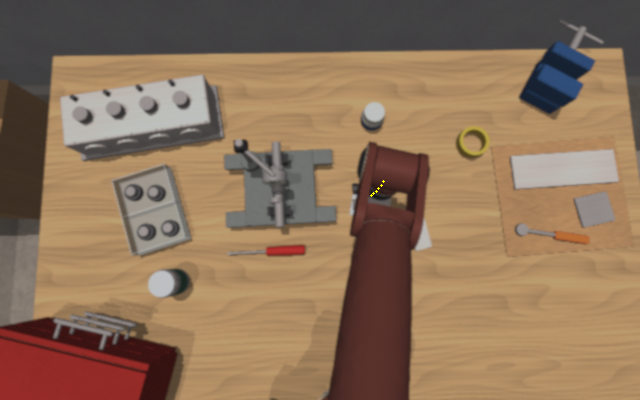

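The pictures put the visible fingertip about 9 px (roughly 30 mm) above the projected TCP. The wedge hasn't moved either, although the fingers should have reached it by now. I'll back off, lower to find the real tip height by touch, and compare with the pictures.

```bash

python3 -m jog '[[[0,0.02,0,0,1],[0,0.037,0,0,1],[0,0.037,0,0,1],[0,0.037,0,0,1]]]'
python3 -m jog '[[[0.003,0,0,0,1],[0.005,0,0,0,1],[0.005,0,0,0,1]]]'
python3 - <<'E'
from h import *
stat()
o,p,R=tool()
crop("scene",(250,140,330,200),10,"s6",[p])
E
```

```text
t: 4.45
tool_pos: [0.6253, -0.0689, 0.007]
tool_rot: [1.182, 1.226, -1.177]
contact_force: [-0.2, -0.2, -0.1]
opening: 0.0
t: 4.75
tool_pos: [0.6243, -0.0688, 0.0011]
tool_rot: [1.181, 1.227, -1.178]
contact_force: [0.3, 0.1, 0.4]
opening: -0.0001
t 4.75 p [ 0.6243 -0.0688  0.0011] y-yaw 2.3 z-yaw -87.7 xz [ 0.002  0.001 -1.   ] q [-0.23  0.25  1.74  0.    1.15  1.3 ] F [0.3 0.1 0.4]
```

View pics/s6.png

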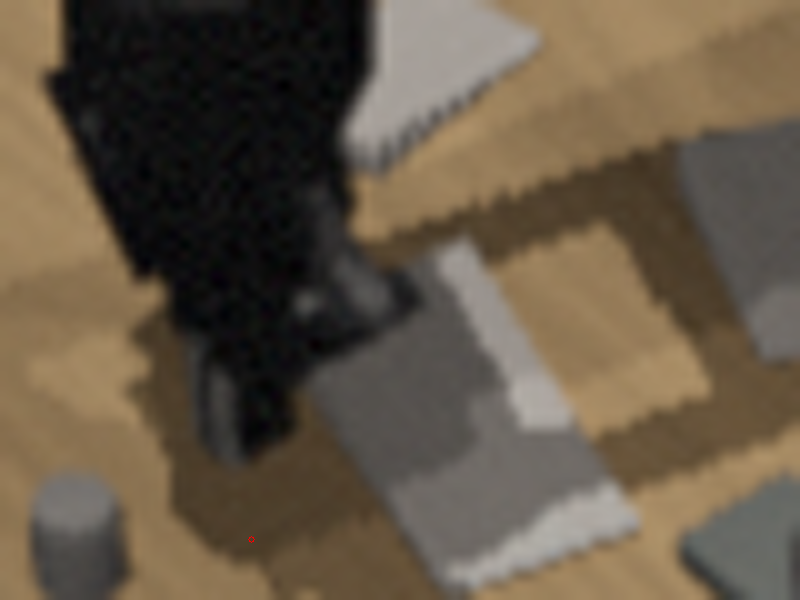

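At TCP z = 0.001 there is still no contact, and the tip at (240,465) sits well above its projected point at (251,540). I'll keep going down in small steps.

```bash

python3 -m jog '[[[0.003,0,0,0,1],[0.006,0,0,0,1],[0.009,0,0,0,1],[0.009,0,0,0,1]]]'
python3 -m jog '[[[0.003,0,0,0,1],[0.005,0,0,0,1],[0.005,0,0,0,1]]]'
python3 - <<'E'
from h import *
stat()
o,p,R=tool()
crop("scene",(250,140,330,200),10,"s7",[p])
E
```

```text
t: 5.2
tool_pos: [0.624, -0.0687, -0.0084]
tool_rot: [1.181, 1.228, -1.179]
contact_force: [-0.8, 0.1, -0.1]
opening: 0.0002
t: 5.5
tool_pos: [0.6237, -0.0686, -0.0139]
tool_rot: [1.181, 1.229, -1.179]
contact_force: [-0.1, 0.7, 0.6]
opening: 0.0003
t 5.5 p [ 0.6237 -0.0686 -0.0139] y-yaw 2.3 z-yaw -87.7 xz [-0.     0.001 -1.   ] q [-0.23  0.27  1.74  0.    1.13  1.3 ] F [-0.1  0.7  0.6]
```

View pics/s7.png

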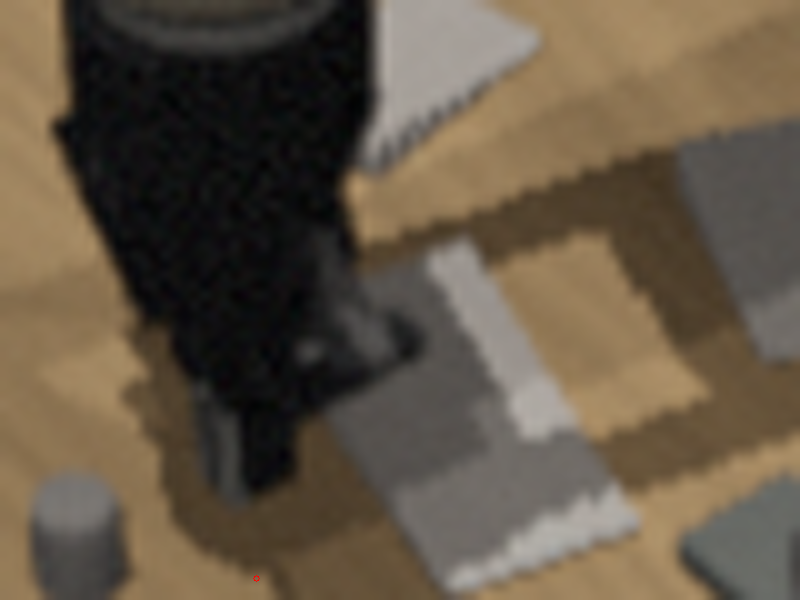

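```bash

python3 -m jog '[[[0.002,0,0,0,1],[0.004,0,0,0,1],[0.004,0,0,0,1]]]'
python3 -m jog '[[[0.002,0,0,0,1],[0.003,0,0,0,1],[0.003,0,0,0,1]]]'
python3 -m jog '[[[0.002,0,0,0,1],[0.003,0,0,0,1],[0.003,0,0,0,1]]]'
python3 - <<'E'
from h import *
stat()
o,p,R=tool()
crop("scene",(250,140,330,200),10,"s8",[p])
E
```

```text
t: 5.85
tool_pos: [0.6236, -0.0686, -0.018]
tool_rot: [1.181, 1.229, -1.179]
contact_force: [0.3, 0.1, -1.0]
opening: 0.0003
t: 6.15
tool_pos: [0.6233, -0.0685, -0.0214]
tool_rot: [1.181, 1.229, -1.18]
contact_force: [0.3, 0.7, 0.1]
opening: 0.0003
t: 6.45
tool_pos: [0.6231, -0.0684, -0.0246]
tool_rot: [1.181, 1.23, -1.18]
contact_force: [-0.7, 0.3, 0.6]
opening: 0.0001
t 6.45 p [ 0.6231 -0.0684 -0.0246] y-yaw 2.3 z-yaw -87.7 xz [-0.001  0.002 -1.   ] q [-0.23  0.28  1.75  0.    1.11  1.3 ] F [-0.7  0.3  0.6]
```

View pics/s8.png

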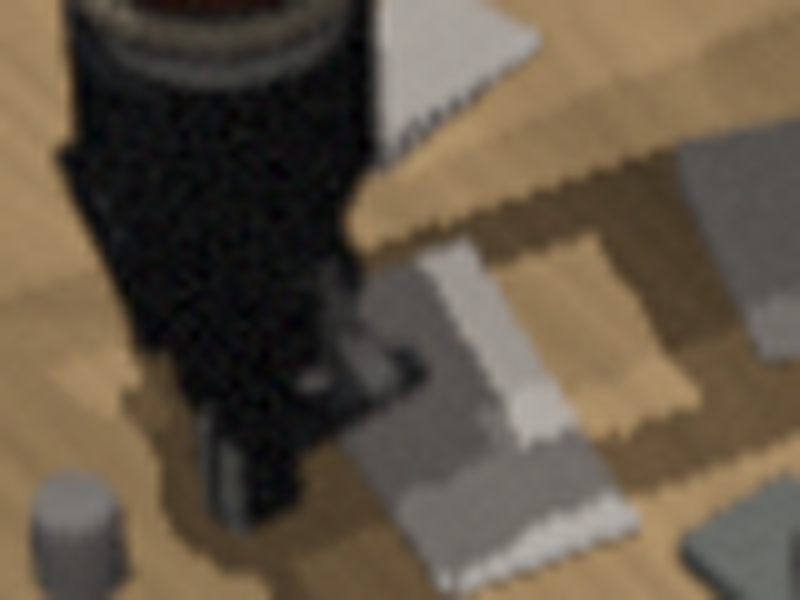

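```bash

python3 -m jog '[[[0.002,0,0,0,1],[0.003,0,0,0,1],[0.003,0,0,0,1]]]'
python3 -m jog '[[[0.002,0,0,0,1],[0.003,0,0,0,1],[0.003,0,0,0,1]]]'
python3 - <<'E'
from h import *
stat()
o,p,R=tool()
d=crop("scene",(250,140,330,200),10,"s9",[p])
print(unproj(d,274.4,193.2,0))
E
```

```text
t: 6.8
tool_pos: [0.623, -0.0684, -0.0278]
tool_rot: [1.18, 1.23, -1.18]
contact_force: [-0.6, -0.7, 0.1]
opening: 0.0003
t: 7.1
tool_pos: [0.6228, -0.0684, -0.0311]
tool_rot: [1.18, 1.23, -1.18]
contact_force: [-0.9, -1.7, 0.1]
opening: -0.0002
t 7.1 p [ 0.6228 -0.0684 -0.0311] y-yaw 2.3 z-yaw -87.7 xz [-0.002  0.002 -1.   ] q [-0.23  0.29  1.75  0.    1.1   1.3 ] F [-0.9 -1.7  0.1]
[ 0.62378427 -0.07092596  0.        ]
```

View pics/s9.png

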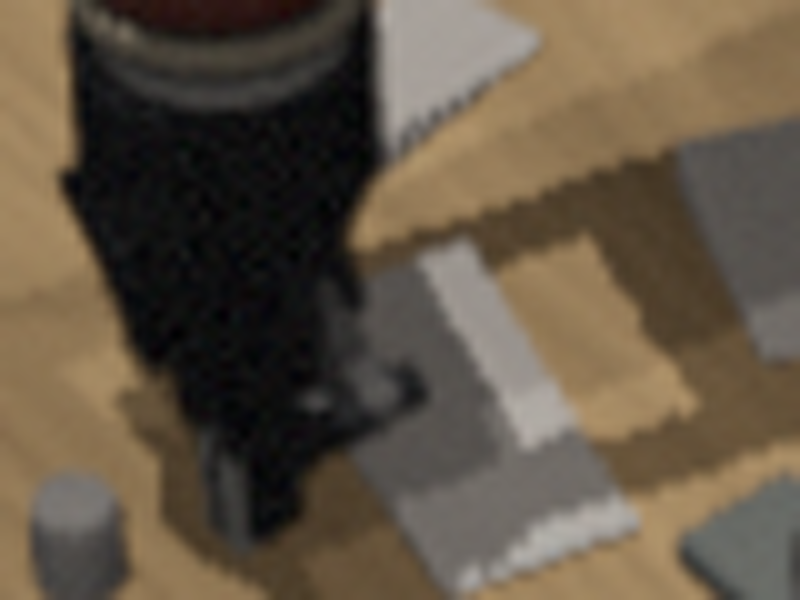

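```bash

python3 -m jog '[[[0.002,0,0,0,1],[0.003,0,0,0,1],[0.003,0,0,0,1]]]'
python3 -m jog '[[[0.002,0,0,0,1],[0.003,0,0,0,1],[0.003,0,0,0,1]]]'
python3 - <<'E'
from h import *
stat()
o,p,R=tool()
d=crop("scene",(250,140,330,200),10,"s10",[p])
E
```

```text
t: 7.45
tool_pos: [0.6227, -0.0683, -0.0343]
tool_rot: [1.18, 1.231, -1.181]
contact_force: [0.1, 0.2, -0.0]
opening: 0.0002
t: 7.75
tool_pos: [0.6226, -0.0683, -0.0373]
tool_rot: [1.18, 1.231, -1.181]
contact_force: [0.1, -0.4, 0.0]
opening: 0.0001
t 7.75 p [ 0.6226 -0.0683 -0.0373] y-yaw 2.3 z-yaw -87.7 xz [-0.002  0.002 -1.   ] q [-0.23  0.3   1.75  0.    1.09  1.3 ] F [ 0.1 -0.4  0. ]
```

View pics/s10.png

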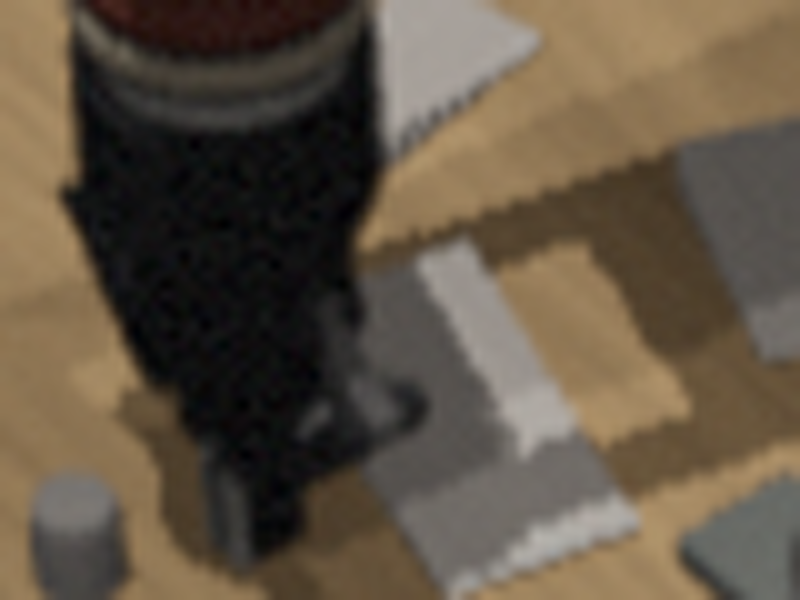

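```bash

python3 - <<'E'
from h import *
o,p,R=tool(); d=imaging.get_image("scene")
for z in (0,.01,.02):
  for sx,sy in ((1,1),(1,-1),(-1,1),(0,0)):
    print(z,sx,sy,((proj(d,[p[0]+sx*.011,p[1]+sy*.0145,z])-[250,140])*10).round(0))
print(np.round(o["effort"],2))
E
```

```text
0 1 1 [250. 586.]
0 1 -1 [187. 522.]
0 -1 1 [319. 549.]
0 0 0 [253. 536.]
0.01 1 1 [249. 560.]
0.01 1 -1 [186. 496.]
0.01 -1 1 [318. 523.]
0.01 0 0 [252. 509.]
0.02 1 1 [247. 533.]
0.02 1 -1 [184. 469.]
0.02 -1 1 [317. 496.]
0.02 0 0 [250. 483.]
[ 0.000e+00 -4.374e+01 -3.080e+01  0.000e+00  1.000e-02  0.000e+00]
```

The lowest visible tip corner at (245,570) puts the real tip about 6 mm above the bench, while the reported TCP is at -37 mm. I need to understand the tool's shape before pushing, so I'll lift it clear and look at it open and shut.

```bash

python3 -m jog '[[[-0.05,0,0,0,1],[-0.1,0,0,0,1],[-0.15,0,0,0,1],[-0.2,0,0,0,1],[-0.2,0,0,0,1],[-0.2,0,0,0,1]]]'
python3 - <<'E'
from h import *
stat()
o,p,R=tool()
crop("scene",(220,60,340,180),5,"g1",[p])
E
python3 -m jog '[[[0,0,0,0,-1],[0,0,0,0,-1],[0,0,0,0,-1],[0,0,0,0,-1],[0,0,0,0,-1],[0,0,0,0,-1],[0,0,0,0,-1]]]'
python3 - <<'E'
from h import *
stat()
o,p,R=tool()
crop("scene",(220,60,340,180),5,"g2",[p])
a=cv2.imread("pics/g1.png");b=cv2.imread("pics/g2.png");cv2.imwrite("pics/g12.png",cv2.resize(np.hstack([a,b]),(800,400)))
E
```

```text
t: 8.45
tool_pos: [0.6243, -0.0689, 0.1651]
tool_rot: [1.181, 1.227, -1.178]
contact_force: [-0.9, -0.0, -0.6]
opening: 0.0003
t 8.45 p [ 0.6243 -0.0689  0.1651] y-yaw 2.3 z-yaw -87.7 xz [ 0.002  0.001 -1.   ] q [-0.23  0.08  1.64  0.    1.43  1.3 ] F [-0.9 -0.  -0.6]
t: 9.2
tool_pos: [0.6229, -0.0686, 0.1624]
tool_rot: [1.18, 1.231, -1.181]
contact_force: [0.2, -0.6, -0.8]
opening: 0.0853
t 9.2 p [ 0.6229 -0.0686  0.1624] y-yaw 2.3 z-yaw -87.7 xz [-0.002  0.002 -1.   ] q [-0.23  0.08  1.64  0.    1.43  1.3 ] F [ 0.2 -0.6 -0.8]
```

View pics/g12.png

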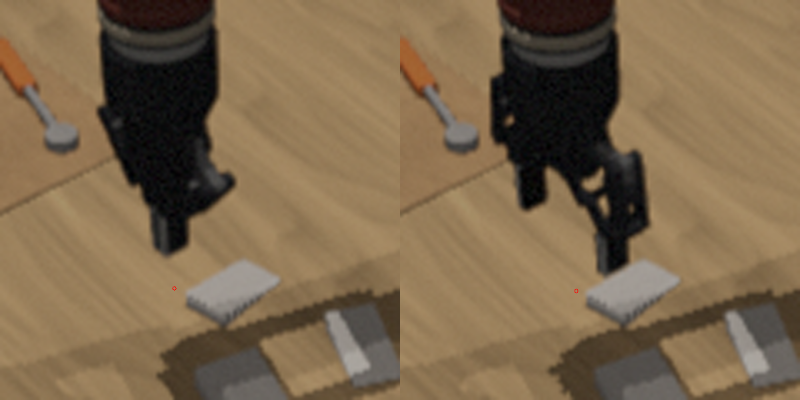

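The right half of the picture shows the open jaws spreading along world y, as expected. Shut, the tip ends at (170,252), well above the reported TCP mark at (174,289). So the physical tips end about 43 mm short of the reported TCP along the tool axis, while the horizontal position agrees. From here I treat real tip z as reading + 0.043.

```bash

python3 -m jog '[[[0.04,0,0.001,0,1],[0.08,0,0.001,0,1],[0.12,0,0.001,0,1],[0.16,0,0.001,0,1],[0.19,0,0.001,0,1],[0.198,0,0.001,0,1],[0.198,0,0.001,0,1],[0.198,0,0.001,0,1]]]'
python3 - <<'E'
from h import *
stat();print(rel([.582,-.071,-.038]))
E
```

```text
t: 10.05
tool_pos: [0.6231, -0.0694, -0.0348]
tool_rot: [1.181, 1.23, -1.18]
contact_force: [0.1, -0.6, 0.1]
opening: -0.0001
t 10.05 p [ 0.6231 -0.0694 -0.0348] y-yaw 2.3 z-yaw -87.7 xz [-0.001  0.002 -1.   ] q [-0.23  0.3   1.75  0.    1.1   1.3 ] F [ 0.1 -0.6  0.1]
[ 0.0032 -0.0411 -0.0001]
```

```bash

python3 -m jog '[[[0.003,-0.01,0,0,1],[0.004,-0.018,0,0,1],[0.004,-0.022,0,0,1],[0.004,-0.026,0,0,1],[0.004,-0.03,0,0,1],[0.004,-0.034,0,0,1],[0.004,-0.038,0,0,1],[0.004,-0.04,0,0,1],[0.004,-0.04,0,0,1]]]'
python3 - <<'E'
from h import *
stat()
crop("scene",(240,140,360,230),6,"s11",[tool()[1]+[0,0,.043]])
E
```

```text
t: 10.95
tool_pos: [0.5844, -0.0713, -0.0375]
tool_rot: [1.182, 1.227, -1.178]
contact_force: [3.6, 0.7, 6.7]
opening: 0.0001
t 10.95 p [ 0.5844 -0.0713 -0.0375] y-yaw 2.3 z-yaw -87.7 xz [ 0.002  0.001 -1.   ] q [-0.25  0.22  1.85  0.    1.07  1.28] F [3.6 0.7 6.7]
```

View pics/s11.png

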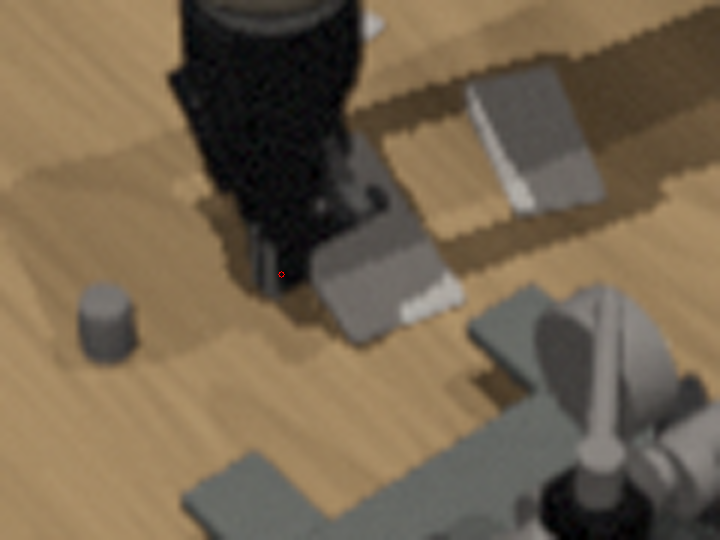

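The wedge has turned; its thin edge now runs from (360,342) to (464,298) at 6x. The 6.7 N in z suggests the tip is brushing the bench. I'll lift off and measure.

```bash

python3 -m jog '[[[-0.003,0.012,0,0,1],[-0.03,0.015,0.03,0,1],[-0.075,0.015,0.075,0,1],[-0.12,0.015,0.12,0,1],[-0.12,0.015,0.17,0,1],[-0.12,0.015,0.17,0,1]]]'
python3 - <<'E'
from h import *
stat()
crop("scene",(240,140,360,230),6,"s12")
crop("top",(315,170,435,260),6,"t12")
E
```

```text
t: 11.6
tool_pos: [0.6052, -0.2441, 0.0838]
tool_rot: [1.182, 1.225, -1.181]
contact_force: [-0.2, -0.2, -0.5]
opening: 0.0002
t 11.6 p [ 0.6052 -0.2441  0.0838] y-yaw 2.1 z-yaw -87.9 xz [ 0.002 -0.    -1.   ] q [-0.5   0.2   1.64  0.    1.3   1.04] F [-0.2 -0.2 -0.5]
```

View pics/s12.png

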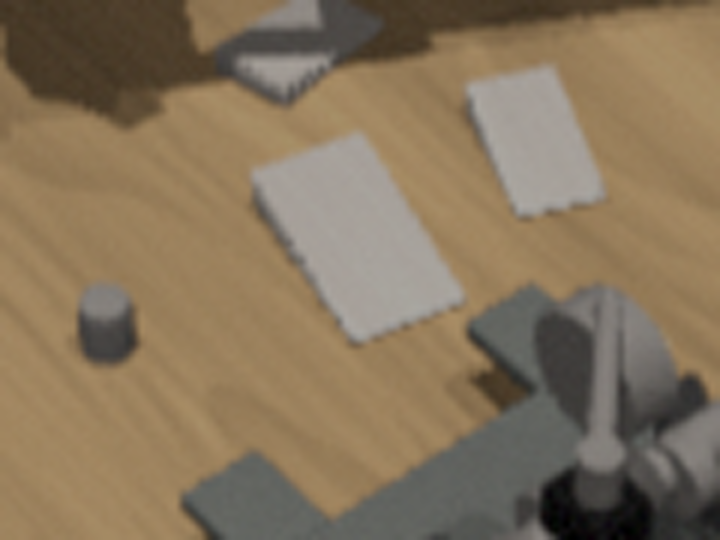

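View pics/t12.png

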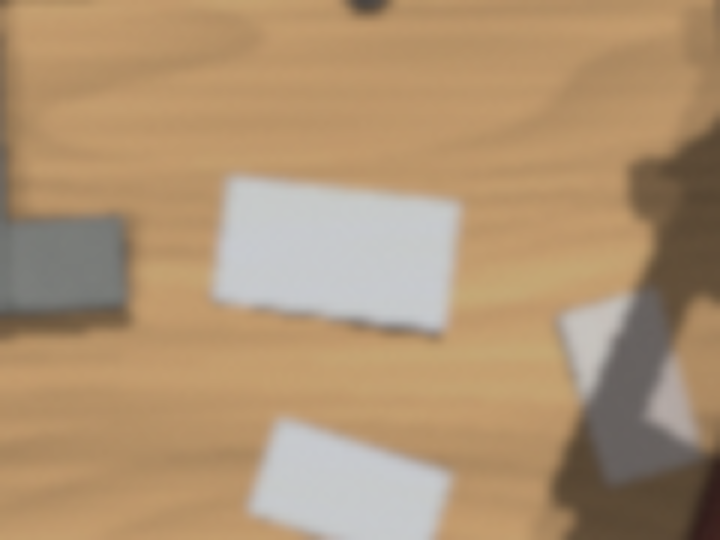

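In t12 (6x), the thin edge runs from (229,176) to (211,300), the back edge from (461,203) to (443,333), and the lug end corners are at (125,217) and (127,306).

```bash
cat >> h.py <<'E'
FOOT=np.array([.5385,.047])
def wedge(d,box,s,t1,t2,b1,b2,foot=None):
    f=lambda q,z: unproj(d,(q[0]+.5)/s-.5+box[0],(q[1]+.5)/s-.5+box[1],z)[:2]
    T1,T2,B1,B2=f(t1,.003),f(t2,.003),f(b1,.021),f(b2,.021)
    t=(T1+T2)/2;b=(B1+B2)/2;ax=t-b;L=np.linalg.norm(ax);u=ax/L
    c=(t-u*.05+b+u*.05)/2
    e=(FOOT if foot is None else foot)-c
    print("len",L.round(4),"wid",np.linalg.norm(T1-T2).round(4),"yaw",np.degrees(np.arctan2(u[1],u[0])).round(1),"c",c.round(4),"back",(c-u*.05).round(4),"foot in wedge",(e@u).round(4),(u[0]*e[1]-u[1]*e[0]).round(4))
E
python3 - <<'E'
from h import *
d=imaging.get_image("top");s=imaging.get_image("scene")
wedge(d,(315,170),6,(229,176),(211,300),(461,203),(443,333),np.array([.5377,.0463]))
wedge(s,(240,140),6,(358,343),(465,300),(252,172),(358,131),np.array([.541,.050]))
for q in ((125,217),(127,306)): print(unproj(d,(q[0]+.5)/6-.5+315,(q[1]+.5)/6-.5+170,.044))
for q in ((470,328),(534,284)): print(unproj(s,(q[0]+.5)/6-.5+240,(q[1]+.5)/6-.5+140,.044))
E
```

```text
len 0.1 wid 0.0557 yaw 80.1 c [ 0.545  -0.0655] back [ 0.5364 -0.1147] foot in wedge 0.1089 0.0264
len 0.1014 wid 0.0538 yaw 81.1 c [ 0.5465 -0.0653] back [ 0.5387 -0.1147] foot in wedge 0.113 0.0233
[0.55812247 0.02734596 0.044     ]
[0.52023677 0.02743648 0.044     ]
[0.56134392 0.03354439 0.044     ]
[0.52368349 0.02961521 0.044     ]
```

The wedge slid sideways without turning. It still points about 25 mm to the +x side of the foot. A push on the +x side near its thin end will swing it round.

```bash
python3 - <<'E'
from h import *
print(rel([.61,-.058,.0]), rel([.61,-.058,-.036]))
E
python3 -m jog '[[[0,0,-0.045,0,1],[0,0.003,-0.09,0,1],[0,0.008,-0.135,0,1],[0,0.011,-0.175,0,1],[0.02,0.012,-0.186,0,1],[0.06,0.012,-0.186,0,1],[0.1,0.012,-0.186,0,1],[0.115,0.012,-0.186,0,1],[0.12,0.012,-0.186,0,1],[0.12,0.012,-0.186,0,1]]]'
python3 - <<'E'
from h import *
stat();print(rel([.577,-.058,-.036]))
E
```

```text
[ 0.0808  0.0132 -0.1809] [ 0.1168  0.0133 -0.1808]
t: 12.8
tool_pos: [0.6063, -0.0505, -0.0375]
tool_rot: [1.18, 1.24, -1.183]
contact_force: [-9.5, 2.9, 16.5]
opening: 0.0001
t 12.8 p [ 0.6063 -0.0505 -0.0375] y-yaw 2.3 z-yaw -87.7 xz [-0.009  0.006 -1.   ] q [-0.21  0.27  1.79  0.    1.09  1.32] F [-9.5  2.9 16.5]
[-0.0013 -0.0296  0.0063]
```

The 16 N upward shows the tip pressing on the bench, so the bench is at reading ≈ -0.037. I'll rise 4 mm before pushing.

```bash

python3 -m jog '[[[-0.005,0,0.003,0,1],[-0.005,-0.004,0.006,0,1],[-0.005,-0.008,0.006,0,1],[-0.005,-0.012,0.006,0,1],[-0.005,-0.012,0.006,0,1]]]'
python3 - <<'E'
from h import *
stat();print(rel([.577,-.058,-.035]))
E
```

```text
t: 13.3
tool_pos: [0.5934, -0.0568, -0.0332]
tool_rot: [1.179, 1.241, -1.184]
contact_force: [0.7, -0.4, -0.2]
opening: -0.0003
t 13.3 p [ 0.5934 -0.0568 -0.0332] y-yaw 2.3 z-yaw -87.7 xz [-0.011  0.007 -1.   ] q [-0.22  0.24  1.82  0.    1.1   1.31] F [ 0.7 -0.4 -0.2]
[ 0.002  -0.0164  0.0005]
```

```bash

python3 -m jog '[[[0.001,-0.004,0,0,1],[0.001,-0.007,0,0,1],[0.001,-0.010,0,0,1],[0.001,-0.013,0,0,1],[0.001,-0.016,0,0,1],[0.001,-0.018,0,0,1],[0.001,-0.018,0,0,1]]]'
python3 - <<'E'
from h import *
stat()
E
python3 -m jog '[[[-0.001,0.012,0,0,1],[-0.03,0.015,0.03,0,1],[-0.075,0.015,0.075,0,1],[-0.12,0.015,0.12,0,1],[-0.12,0.0,0.17,0,1],[-0.12,-0.03,0.18,0,1]]]'
python3 - <<'E'
from h import *
stat()
crop("top",(315,170,435,260),6,"t13")
E
```

```text
t: 14.0
tool_pos: [0.5751, -0.0576, -0.034]
tool_rot: [1.179, 1.241, -1.184]
contact_force: [-0.1, 1.1, -0.4]
opening: -0.0002
t 14.0 p [ 0.5751 -0.0576 -0.034 ] y-yaw 2.3 z-yaw -87.7 xz [-0.011  0.007 -1.   ] q [-0.23  0.2   1.86  0.    1.09  1.3 ] F [-0.1  1.1 -0.4]
t: 14.6
tool_pos: [0.5574, -0.2435, 0.0892]
tool_rot: [1.179, 1.233, -1.181]
contact_force: [-0.3, -0.2, -0.6]
opening: 0.0001
t 14.6 p [ 0.5574 -0.2435  0.0892] y-yaw 2.3 z-yaw -87.7 xz [-0.004  0.002 -1.   ] q [-0.53  0.1   1.74 -0.    1.3   1.  ] F [-0.3 -0.2 -0.6]
```

View pics/t13.png

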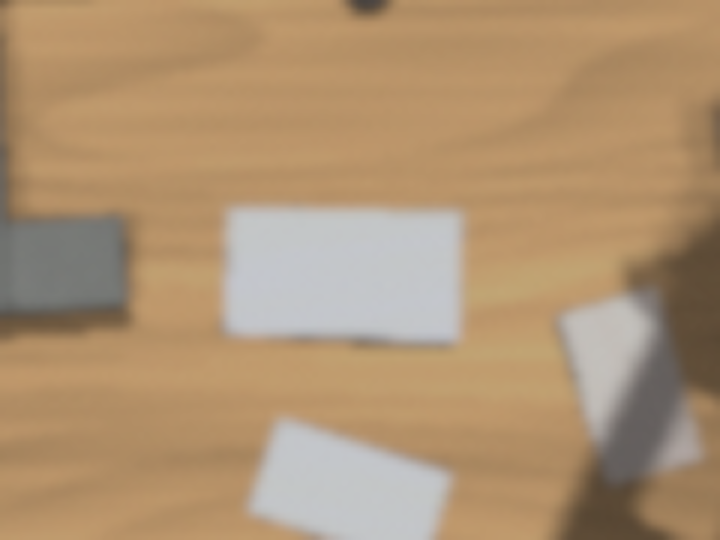

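The wedge is now nearly square to the gauge. Its thin edge runs from (226,206) to (224,334) and its back edge from (464,211) to (460,343).

```bash

python3 - <<'E'
from h import *
d=imaging.get_image("top")
wedge(d,(315,170),6,(227,206),(225,334),(464,211),(460,344),np.array([.5377,.0463]))
s=crop("scene",(240,140,360,230),6,"s13")
E
```

```text
len 0.1007 wid 0.0566 yaw 85.9 c [ 0.5358 -0.0686] back [ 0.5322 -0.1185] foot in wedge 0.1148 0.0063
```

View pics/s13.png

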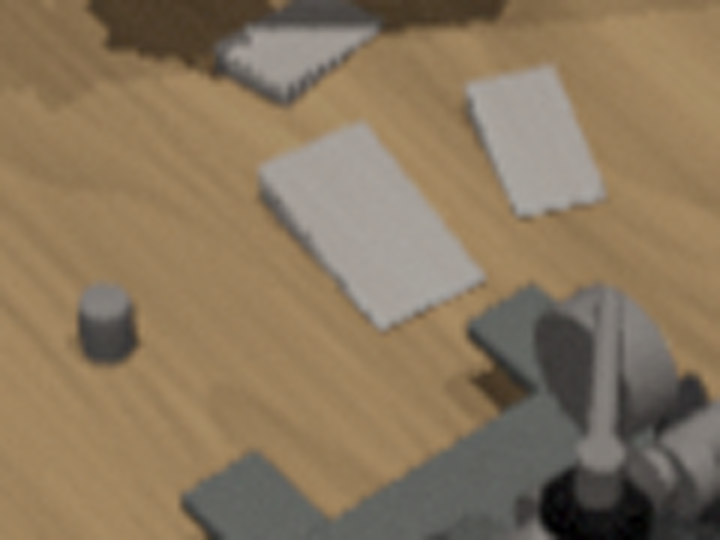

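```bash
python3 - <<'E'
from h import *
print(rel([.532,-.139,.089]))
E
python3 -m jog '[[[0,0,-0.02,-0.14,1],[0,-0.01,-0.05,-0.28,1],[0,-0.02,-0.08,-0.42,1],[0,-0.029,-0.103,-0.56,1],[0,-0.029,-0.103,-0.7,1],[0,-0.029,-0.103,-0.84,1],[0,-0.029,-0.103,-0.98,1],[0,-0.029,-0.103,-1.12,1],[0,-0.029,-0.103,-1.26,1],[0,-0.029,-0.103,-1.4,1],[0,-0.029,-0.103,-1.496,1],[0,-0.029,-0.103,-1.496,1]]]'
python3 - <<'E'
from h import *
stat();print(rel([.532,-.139,-.033]))
E
```

```text
[-0.002  -0.0178 -0.1037]
t: 15.95
tool_pos: [0.5214, -0.1391, 0.0868]
tool_rot: [0.034, 1.581, -0.024]
contact_force: [-0.8, -0.9, 0.2]
opening: -0.0002
t 15.95 p [ 0.5214 -0.1391  0.0868] y-yaw 87.9 z-yaw -2.1 xz [-0.01   0.006 -1.   ] q [-0.4  -0.05  1.9   0.    1.3  -0.36] F [-0.8 -0.9  0.2]
[ 0.1196 -0.0002  0.0118]
```

```bash

python3 -m jog '[[[0.02,0,0.0115,0,1],[0.06,0,0.0115,0,1],[0.09,0,0.0115,0,1],[0.11,0,0.0115,0,1],[0.118,0,0.0115,0,1],[0.118,0,0.0115,0,1]]]'
python3 - <<'E'
from h import *
stat();print(rel([.532,-.129,-.033]))
crop("scene",(230,110,350,200),6,"s14",[tool()[1]+[0,0,.037]])
E
```

```text
t: 16.55
tool_pos: [0.531, -0.138, -0.0326]
tool_rot: [0.035, 1.583, -0.024]
contact_force: [-0.6, -0.1, 0.2]
opening: 0.0002
t 16.55 p [ 0.531  -0.138  -0.0326] y-yaw 87.8 z-yaw -2.2 xz [-0.013  0.007 -1.   ] q [-0.39  0.14  1.93  0.    1.09 -0.35] F [-0.6 -0.1  0.2]
[0.0004 0.009  0.0007]
```

View pics/s14.png

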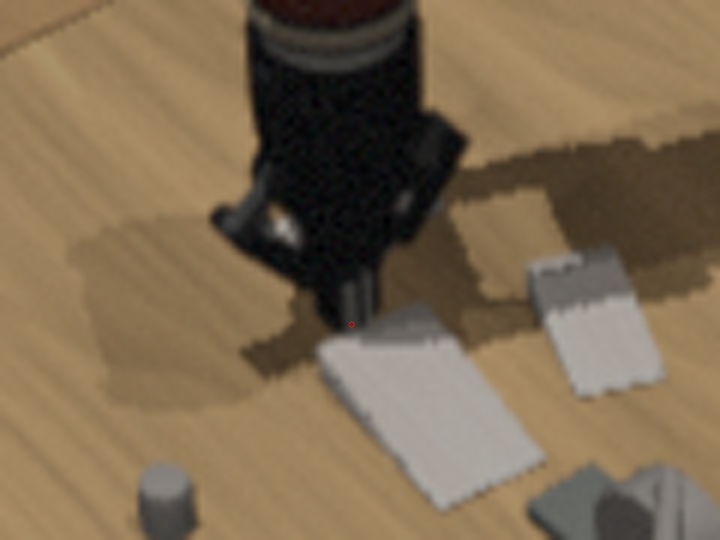

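The fingertips, at (350,320), stand squarely behind the wedge's back face, whose top edge runs from (318,348) to (425,305). I'll push most of the way.

```bash

python3 -m jog '[[[0,0.004,0,0,1],[0,0.008,0,0,1],[0,0.013,0,0,1],[0,0.018,0,0,1],[0,0.024,0,0,1],[0,0.030,0,0,1],[0,0.036,0,0,1],[0,0.042,0,0,1],[0,0.048,0,0,1],[0,0.054,0,0,1],[0,0.06,0,0,1],[0,0.06,0,0,1]]]'
python3 - <<'E'
from h import *
stat()
crop("scene",(230,130,350,220),6,"s15",[tool()[1]+[0,0,.037]])
E
```

```text
t: 17.8
tool_pos: [0.534, -0.0774, -0.0312]
tool_rot: [0.035, 1.582, -0.023]
contact_force: [0.9, 0.4, 0.7]
opening: -0.0
t 17.8 p [ 0.534  -0.0774 -0.0312] y-yaw 87.9 z-yaw -2.1 xz [-0.011  0.008 -1.   ] q [-0.28  0.11  1.96  0.    1.08 -0.25] F [0.9 0.4 0.7]
```

View pics/s15.png

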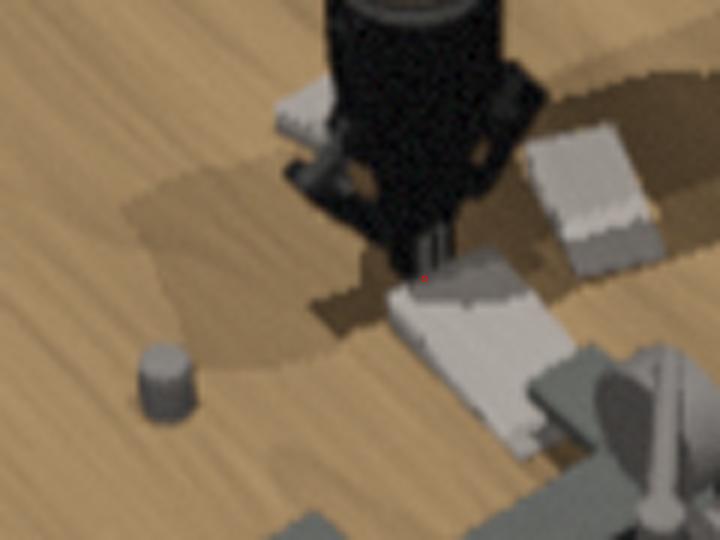

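The thin end is now going under the lug. Its +x thin corner is at (523,458), and the back corners are at (388,297) and (496,250).

```bash

python3 - <<'E'
from h import *
s=imaging.get_image("scene")
f=lambda x,y,z: unproj(s,(x+.5)/6-.5+230,(y+.5)/6-.5+130,z)[:2]
T=f(523,459,.003);B1=f(388,297,.021);B2=f(496,250,.021)
u=T-B1;print(T,B1,B2,np.linalg.norm(u),np.degrees(np.arctan2(u[1],u[0])),np.linalg.norm(B1-B2))
u/=np.linalg.norm(u);back=(B1+B2)/2;c=back+.05*u
for F in ([.5385,.047],[.541,.049]):
    e=np.array(F)-c;print(e@u,u[0]*e[1]-u[1]*e[0])
E
```

```text
[0.56482695 0.03451126] [ 0.56313583 -0.06476787] [ 0.50676456 -0.05977624] 0.09929353367537615 89.02411866430141 0.056591837849417244
0.059316661703235865 -0.0016882193809531635
0.06135895040684314 -0.0041537937260335165
```

Yaw is 89° and lateral error 2–4 mm, with about 43 mm left to bearing. I'll push 34 mm, then creep while watching force.

```bash

python3 -m jog '[[[0.001,0.005,0,0,1],[0.001,0.01,0,0,1],[0.001,0.015,0,0,1],[0.001,0.02,0,0,1],[0.001,0.024,0,0,1],[0.001,0.028,0,0,1],[0.001,0.031,0,0,1],[0.001,0.033,0,0,1],[0.001,0.034,0,0,1],[0.001,0.034,0,0,1]]]'
python3 - <<'E'
from h import *
stat()
for i in range(4): print(np.round(ctrl.get_obs()["contact_force"],2))
crop("scene",(250,140,370,230),6,"s16")
E
```

```text
t: 18.9
tool_pos: [0.5352, -0.0438, -0.032]
tool_rot: [0.035, 1.582, -0.024]
contact_force: [0.1, -0.5, 0.2]
opening: 0.0
t 18.9 p [ 0.5352 -0.0438 -0.032 ] y-yaw 87.9 z-yaw -2.1 xz [-0.011  0.008 -1.   ] q [-0.22  0.11  1.96  0.01  1.08 -0.19] F [ 0.1 -0.5  0.2]
[ 0.13 -0.49  0.18]
[ 0.13 -0.49  0.18]
[ 0.13 -0.49  0.18]
[ 0.13 -0.49  0.18]
```

View pics/s16.png

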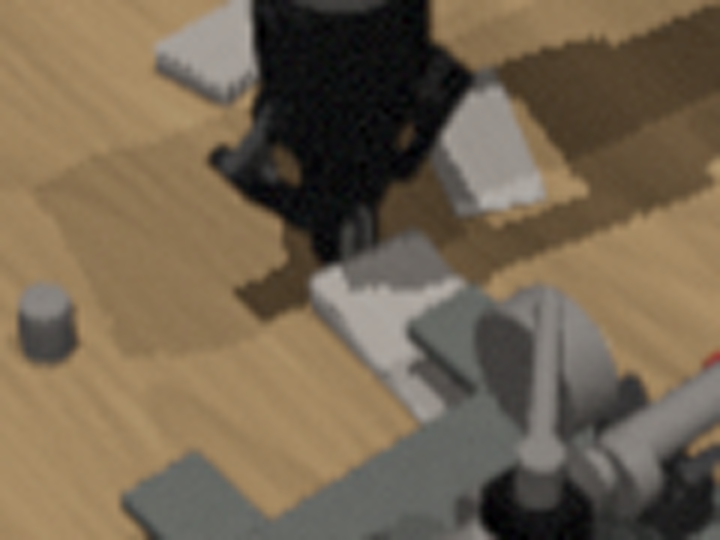

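```bash

P='from h import *;o=ctrl.get_obs();print(o["t"],np.round(o["tool_pos"],4),np.round(o["contact_force"],1))'
python3 -m jog '[[[0,0.002,0,0,1],[0,0.004,0,0,1],[0,0.004,0,0,1]]]' | tail -4
python3 -m jog '[[[0,0.001,0,0,1],[0,0.003,0,0,1],[0,0.003,0,0,1]]]' | tail -4
python3 -m jog '[[[0,0.001,0,0,1],[0,0.002,0,0,1],[0,0.002,0,0,1]]]' | tail -4
python3 -c "$P"
```

```text
tool_pos: [0.5355, -0.0396, -0.0319]
tool_rot: [0.035, 1.582, -0.023]
contact_force: [-0.1, -0.6, -1.0]
opening: 0.0001
tool_pos: [0.5355, -0.0364, -0.0319]
tool_rot: [0.035, 1.582, -0.023]
contact_force: [0.4, -0.7, -0.2]
opening: -0.0004
tool_pos: [0.5357, -0.0345, -0.0318]
tool_rot: [0.035, 1.581, -0.023]
contact_force: [0.4, -2.4, -0.7]
opening: 0.0001
19.85 [ 0.5357 -0.0345 -0.0318] [ 0.4 -2.4 -0.7]
```

```bash

python3 -m jog '[[[0,0,0,0,1],[0,0,0,0,1]]]' | tail -4
python3 -m jog '[[[0,0.001,0,0,1],[0,0.0015,0,0,1],[0,0.0015,0,0,1]]]' | tail -4
python3 - <<'E'
from h import *
stat()
crop("scene",(250,140,370,230),6,"s17")
E
```

```text
tool_pos: [0.5356, -0.0345, -0.0318]
tool_rot: [0.035, 1.582, -0.023]
contact_force: [-0.8, -1.4, -0.4]
opening: -0.0004
tool_pos: [0.5357, -0.0334, -0.0318]
tool_rot: [0.034, 1.581, -0.024]
contact_force: [0.3, -4.1, -0.8]
opening: 0.0003
t 20.35 p [ 0.5357 -0.0334 -0.0318] y-yaw 87.9 z-yaw -2.1 xz [-0.011  0.007 -1.   ] q [-0.2   0.11  1.96  0.    1.08 -0.17] F [ 0.3 -4.1 -0.8]
```

View pics/s17.png

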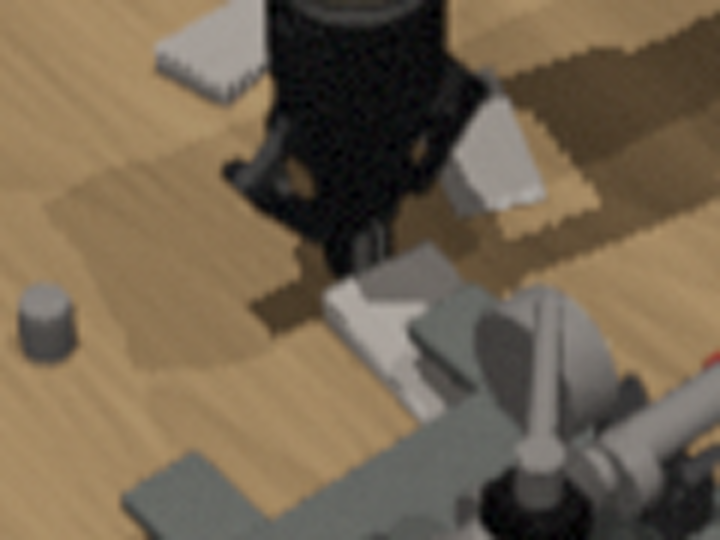

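```bash

python3 -m jog '[[[0,0.001,0,0,1],[0,0.002,0,0,1],[0,0.002,0,0,1],[0,0.002,0,0,1]]]' | tail -4
python3 - <<'E'
from h import *
stat()
E
python3 -m jog '[[[0,-0.005,0,0,1],[0,-0.02,0,0,1],[-0.02,-0.05,0,0,1],[-0.06,-0.09,0,0,1],[-0.11,-0.12,0,0,1],[-0.14,-0.14,0,0,1],[-0.14,-0.16,0,0,1],[-0.14,-0.16,0,0,1]]]'
python3 - <<'E'
from h import *
stat()
crop("scene",(250,140,370,230),6,"s18")
crop("top",(215,130,415,270),4,"t18")
E
```

```text
tool_pos: [0.5358, -0.032, -0.0318]
tool_rot: [0.033, 1.581, -0.025]
contact_force: [-0.5, -6.3, -1.5]
opening: -0.0002
t 20.8 p [ 0.5358 -0.032  -0.0318] y-yaw 87.9 z-yaw -2.1 xz [-0.011  0.006 -1.   ] q [-0.2   0.11  1.96  0.    1.08 -0.17] F [-0.5 -6.3 -1.5]
t: 21.6
tool_pos: [0.5325, -0.1959, 0.1099]
tool_rot: [0.035, 1.577, -0.029]
contact_force: [-0.2, -0.1, -1.4]
opening: -0.0005
t 21.6 p [ 0.5325 -0.1959  0.1099] y-yaw 87.7 z-yaw -2.3 xz [-0.006  0.004 -1.   ] q [-0.48 -0.01  1.82  0.    1.34 -0.44] F [-0.2 -0.1 -1.4]
```

View pics/s18.png

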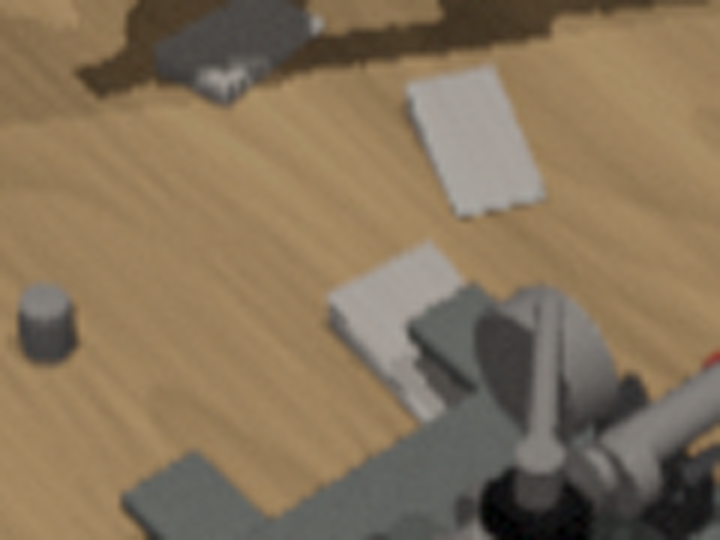

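View pics/t18.png

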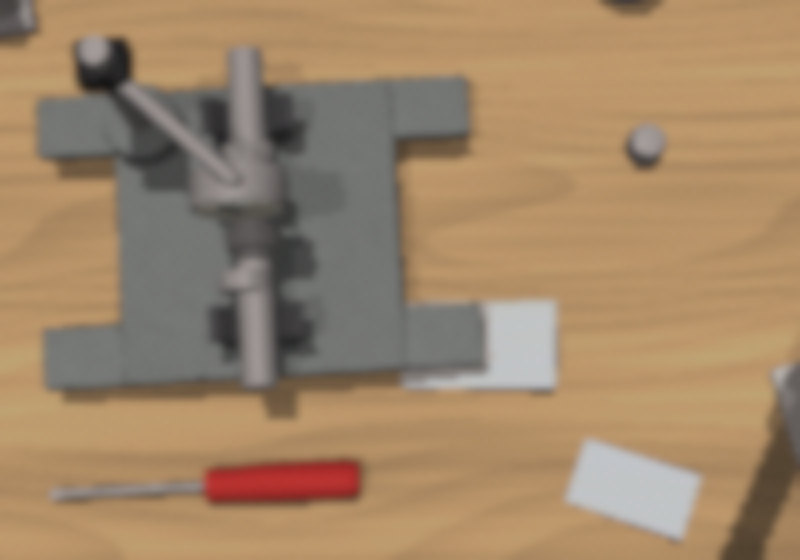

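The gauge hasn't shifted, with the lug end still at (485,304)–(486,368). The wedge's back edge is at (557,301)–(555,390). Next I'll check the numbers and plan the press.

```bash

python3 - <<'E'
from h import *
d=imaging.get_image("top")
f=lambda x,y,z: unproj(d,(x+.5)/4-.5+215,(y+.5)/4-.5+130,z)[:2]
b1,b2=f(557,301,.021),f(555,390,.021);print(b1,b2,(b1+b2)/2, np.degrees(np.arctan2(*(b1-b2)[::-1])))
l1,l2=f(485,304,.044),f(486,368,.044);print(l1,l2)
n=(b1-b2)/np.linalg.norm(b1-b2);u=np.array([-n[1],n[0]]);c=(b1+b2)/2+.05*u
e=np.array([.5377,.0463])-c;print("foot in wedge",e@u,-(e@n) if 0 else u[0]*e[1]-u[1]*e[0])
print(rel([.5385,.045,.109]))
E
```

```text
[ 0.56258765 -0.02183723] [ 0.50465711 -0.01874203] [ 0.53362238 -0.02028963] -3.0583765831798866
[0.55842176 0.02617137] [0.51757416 0.02655283]
foot in wedge 0.016712341155872907 -0.0005190305389491513
[-0.0014  0.2371 -0.0007]
```

The foot sits at wedge x = +16.7 mm, y = -0.5 mm. I'll move above the lug and press.

```bash

python3 -m jog '[[[0,0.03,0,0,1],[0,0.075,0,0,1],[0,0.12,0,0,1],[0,0.165,0,0,1],[0,0.205,0,0,1],[0,0.225,0,0,1],[0,0.236,0,0,1],[0.03,0.236,0,0,1],[0.06,0.236,0,0,1],[0.08,0.236,0,0,1],[0.085,0.236,0,0,1],[0.085,0.236,0,0,1]]]'
python3 - <<'E'
from h import *
stat();print(rel([.5385,.043,.007]))
crop("scene",(250,130,370,220),6,"s19",[tool()[1]+[0,0,.037]])
E
```

```text
t: 22.95
tool_pos: [0.5368, 0.0446, 0.0213]
tool_rot: [0.035, 1.587, -0.023]
contact_force: [0.0, 0.1, -0.1]
opening: -0.0
t 22.95 p [0.5368 0.0446 0.0213] y-yaw 87.9 z-yaw -2.1 xz [-0.016  0.008 -1.   ] q [-0.06  0.03  1.94  0.01  1.19 -0.03] F [ 0.   0.1 -0.1]
[ 0.0142 -0.0016  0.002 ]
```

View pics/s19.png

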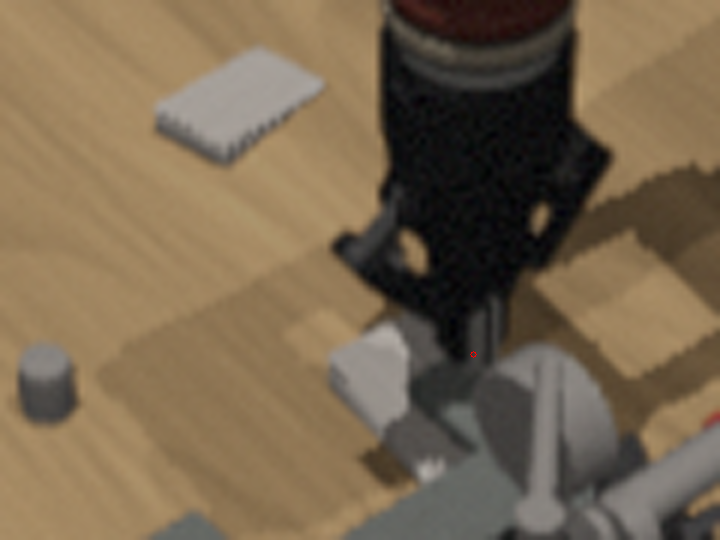

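The shut fingertips, at (473,355), stand just above the lug and clear of the dial. I'll lower in small steps.

```bash

python3 -m jog '[[[0.006,0,0,0,1],[0.010,0,0,0,1],[0.010,0,0,0,1]]]' | grep -E 'pos|force'
python3 -m jog '[[[0.002,0,0,0,1],[0.003,0,0,0,1],[0.003,0,0,0,1]]]' | grep -E 'pos|force'
```

```text
tool_pos: [0.5379, 0.0445, 0.0126]
contact_force: [0.0, 0.4, -0.2]
tool_pos: [0.5378, 0.0445, 0.0096]
contact_force: [0.7, -0.4, -0.0]
```

```bash

python3 -m jog '[[[0.001,0,0,0,1],[0.0015,0,0,0,1],[0.0015,0,0,0,1]]]' | grep -E 'pos|force'
```

```text
tool_pos: [0.5377, 0.0445, 0.008]
contact_force: [-0.1, -0.4, -0.5]
```

```bash

python3 -m jog '[[[0.001,0,0,0,1],[0.0015,0,0,0,1],[0.0015,0,0,0,1]]]' | grep -E 'pos|force'
python3 -m jog '[[[0.001,0,0,0,1],[0.001,0,0,0,1],[0.001,0,0,0,1]]]' | grep -E 'pos|force'
```

```text
tool_pos: [0.5376, 0.0446, 0.0064]
contact_force: [-0.3, -0.4, -0.2]
tool_pos: [0.5378, 0.0445, 0.0062]
contact_force: [-3.1, -0.3, 5.0]
```

Contact at reading 0.0062, with 5 N up. I'll press to above the 6–9 N rocking threshold and hold.

```bash

python3 -m jog '[[[0.001,0,0,0,1],[0.001,0,0,0,1],[0.001,0,0,0,1],[0.001,0,0,0,1]]]' | grep -E 'pos|force'
python3 -c "
from h import *
stat();crop('scene',(250,130,370,220),6,'s20')"
```

```text
tool_pos: [0.5378, 0.0446, 0.0061]
contact_force: [-4.2, -0.1, 7.2]
t 24.9 p [0.5378 0.0446 0.0061] y-yaw 87.9 z-yaw -2.1 xz [-0.014  0.008 -1.   ] q [-0.06  0.06  1.94  0.01  1.16 -0.03] F [-4.2 -0.1  7.2]
```

```bash

python3 -m jog '[[[0.002,0,0,0,1],[0.002,0,0,0,1],[0.002,0,0,0,1],[0.002,0,0,0,1]]]' | grep -E 'pos|force'
```

```text
tool_pos: [0.5379, 0.0445, 0.006]
contact_force: [-6.8, -0.2, 13.0]
```

It holds: 13 N with only 0.2 mm of movement. Now I'll let go and retreat straight up.

```bash

python3 -m jog '[[[-0.003,0,0,0,1],[-0.02,0,0,0,1],[-0.06,0,0,0,1],[-0.1,-0.02,0,0,1],[-0.12,-0.06,0,0,1],[-0.12,-0.11,0,0,1],[-0.12,-0.16,0,0,1],[-0.12,-0.2,0,0,1],[-0.12,-0.24,0,0,1],[-0.12,-0.24,0,0,1],[-0.12,-0.24,0,0,1]]]'
python3 - <<'E'
from h import *
stat()
crop("scene",(250,140,370,230),6,"s21")
crop("top",(215,130,415,270),4,"t21")
E
```

```text
t: 26.45
tool_pos: [0.5306, -0.1967, 0.1239]
tool_rot: [0.037, 1.586, -0.024]
contact_force: [0.6, 1.8, -0.5]
opening: -0.0
t 26.45 p [ 0.5306 -0.1967  0.1239] y-yaw 87.8 z-yaw -2.2 xz [-0.015  0.008 -1.   ] q [-0.49 -0.02  1.81 -0.    1.37 -0.45] F [ 0.6  1.8 -0.5]
```

View pics/s21.png

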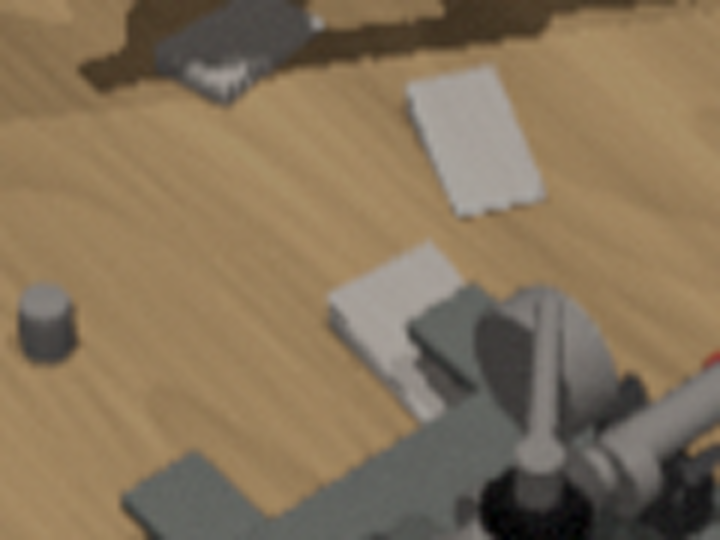

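View pics/t21.png

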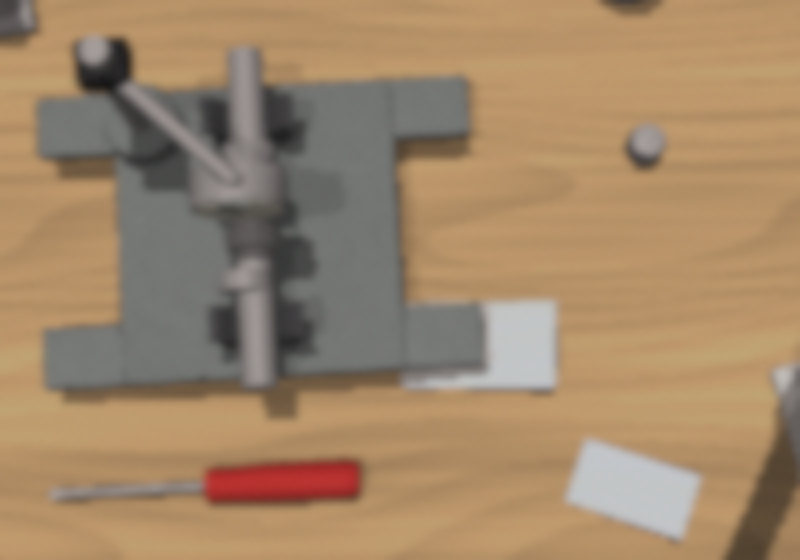

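Nothing moved in the press: the wedge's back edge is still at (557,301)–(555,390), and the gauge, socket and screwdriver are unchanged. I'm handing in.

```bash
python3 -c "
from station import ctrl
print(ctrl.finish_job())"
```

```text
the job is handed in; nothing more can be done
None
```

I pushed the wedge under the short foot until it bore, pressed the corner to prove it firm, let go and handed the job in at about 26 s of the 58 s. No verdict is reported.

- **Aligning the wedge:** two side pushes with shut fingertips lined it up with the foot, then I pushed it in from behind, thin end first. I stopped when the push force had risen from about 1 N to 6 N.
- **Where the foot sits:** before the press, the top camera put the foot at wedge x = +16.7 mm and 0.5 mm off the centre line. In the pictures taken after the press, neither the wedge nor the gauge had visibly moved.
- **Press test:** pressing the lug with 13 N, above the 6–9 N that rocks it, moved it only about 0.2 mm. After letting go, the socket and screwdriver looked unmoved. I did not view the jar, can or tape roll again at the end, but the arm did no work near them.
- **Contact not measured directly:** the foot's load on the wedge at the end is inferred from the push force and the firm press.
- **Disagreement in tool height:** the real fingertips end about 37 mm short of the reported TCP, found by touching the bench and confirmed at the lug top. All contact heights used that correction. Finding it cost one missed side push, which passed above the wedge, and one 16 N touch on the bench.
- **Camera mismatch:** the two cameras differed by 2–6 mm on the lug's position.

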